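# Sockets back on the strip in order of size

## Task

Stand the four loose steel sockets on the socket strip in order of size, one centred on each white ring mark, the hex hole upward: the smallest next to the red end block, the largest at the far end next to the grey one. Do not let a socket topple on the way, and leave the loose hexagon nut lying where it is.

Things in the scene. Friction and masses are not known exactly. Their poses are not given: they have to be found in the camera images.
- socket_s: The smallest of four loose satin-steel wrench sockets: an upright round cylinder 18 mm in outer diameter and 30 mm tall with a hexagonal hole in its top end. Origin: centre of its underside; z axis up along the socket. Starts standing on the table at a random place.
- socket_m: The second smallest of four loose satin-steel wrench sockets: an upright round cylinder 26 mm in outer diameter and 40 mm tall with a hexagonal hole in its top end. Origin: centre of its underside; z axis up along the socket. Starts standing on the table at a random place.
- socket_l: The second largest of four loose satin-steel wrench sockets: an upright round cylinder 34 mm in outer diameter and 50 mm tall with a hexagonal hole in its top end. Origin: centre of its underside; z axis up along the socket. Starts standing on the table at a random place.
- socket_xl: The largest of four loose satin-steel wrench sockets: an upright round cylinder 44 mm in outer diameter and 60 mm tall with a hexagonal hole in its top end. Origin: centre of its underside; z axis up along the socket. Starts standing on the table at a random place.
- mark_a: One of four identical flat white printed ring marks (56 mm outside, 50 mm inside, with a centre dot) on the fixed socket strip, in one straight row 70 mm apart; the letters say nothing about where in the row it lies. Origin: ring centre, on the strip's flat top, 6 mm above the table; a socket stands flat there. The strip (black rubber in an aluminium carrier, 72 mm wide, 350 mm long) lies anywhere in its area, turned up to 0.2 rad from crosswise.
- mark_b: One of four identical flat white printed ring marks (56 mm outside, 50 mm inside, with a centre dot) on the fixed socket strip, in one straight row 70 mm apart; the letters say nothing about where in the row it lies. Origin: ring centre, on the strip's flat top, 6 mm above the table; a socket stands flat there. The strip (black rubber in an aluminium carrier, 72 mm wide, 350 mm long) lies anywhere in its area, turned up to 0.2 rad from crosswise.
- mark_c: One of four identical flat white printed ring marks (56 mm outside, 50 mm inside, with a centre dot) on the fixed socket strip, in one straight row 70 mm apart; the letters say nothing about where in the row it lies. Origin: ring centre, on the strip's flat top, 6 mm above the table; a socket stands flat there. The strip (black rubber in an aluminium carrier, 72 mm wide, 350 mm long) lies anywhere in its area, turned up to 0.2 rad from crosswise.
- mark_d: One of four identical flat white printed ring marks (56 mm outside, 50 mm inside, with a centre dot) on the fixed socket strip, in one straight row 70 mm apart; the letters say nothing about where in the row it lies. Origin: ring centre, on the strip's flat top, 6 mm above the table; a socket stands flat there. The strip (black rubber in an aluminium carrier, 72 mm wide, 350 mm long) lies anywhere in its area, turned up to 0.2 rad from crosswise.
- red_end: The red end block fixed across one end of the strip: 66 mm across the strip, 20 mm along the row, top about 18 mm above the table. A like grey block stands at the other end; which end is red varies. Origin: centre of its underside, on the line of the marks, 50 mm from the centre of the nearest mark (the others lie at 120, 190 and 260 mm). Its y axis runs along the row (either way), its x axis across it.
- nut: A loose steel hexagon nut lying flat on the table among the sockets, 24 mm over its corners, 11 mm high; a bystander, to be left where it is. Origin: centre of its underside.
Not all that is in view belongs to the job. Leave any brown or purple look-alike of the socket_s alone.

How it is judged:
By the outcome, as a careful person would: the job done as asked, in the order asked, and still so for the second after the job is handed in, with the robot touching nothing.
It also fails if it takes over 99 s, if anything falls off the work surface, if the arm or the gripper's body presses on something with over 40 N, if the wrist force passes 120 N, or if a joint passes its speed limit or range.

## Robot

A 7-joint arm with a two-finger parallel gripper is mounted at the origin on a cart in front of the work surface, level with it; the furniture and walls round the work are solid. World frame = base frame: x ahead of the robot, y to its left, z up, the work surface at z = 0. Lengths are in m, angles in rad, forces in N, time in s.
With the tool pointing down it reaches from about 0.425 to 0.875 m from the base axis. Payload 9.9 kg.
Tool frame: the origin (TCP) lies at the very end of the fingers, on their centre line; the grasp point (between the pads) lies 19 mm behind it; z points along the fingers, y is the line along which they close (so a half turn about z gives the same grasp; the last joint's range is limited). The gripper opens to 85 mm and grips with 20 to 120 N. Pads are 22 mm wide; open, the fingers measure 114 mm over their backs; the gripper's body (76 mm by 85 mm) begins 54 mm behind the grasp point. The pads swing forward as they close: fully open they stand 13 mm farther back than shut.
Start: joints at [-1.29, 0.576, 0.025, 1.437, -0.015, 1.129, -0.057], TCP at [0.241, 0.631, 0.231] pointing down, gripper open.
Joint ranges: [-2.76, 2.76], [-0.34, 2.15], [-1.52, 1.57], [0.19, 2.46], [-1.09, 4.23], [0.17, 1.99], [-2.82, 2.82]. Speed limits (rad/s): [2.22, 2.22, 3.01, 3.01, 3.14, 3.14, 3.14].

## Interface

Orientations are given as a unit quaternion [w, x, y, z].
In Python, from plant import ctrl gives the robot as it stands.
- The arm moves only by the shell command python3 -m jog 'ROWS' [FORCE]. ROWS is JSON, a list that holds one entry, the list of rows, each a list of 5 numbers: the gripper's target within -1 to 1 (shut at 1, half-way at 0, fully open at -1), then the shift along the tool's x, y, z as a fraction of full scale, then the turn about the tool's z as a fraction of full scale. A call has 1 to 12 rows; each row is the pose to reach, as a shift and turn from the pose commanded when the call began, along the tool's axes at that moment; what a row does not reach only later rows make up. Full scale, the value 1, is 0.25 m for a shift and 120 degrees for a turn. A row lasts 1/12 s, in which the tool goes at most 41.7 mm and 7.16 degrees, less where a joint would pass 70% of its speed; a pose out of reach is approached as far as the arm can. A call with a number of a shift or a turn outside -1 to 1 is refused whole. A call with a gripper value outside its range is refused whole. The fingers move at their own pace and stop on an object; FORCE is the grip in N (left out, the last holds). Time passes only in rows, so rows that repeat a pose let the fingers close. It gives the time, the measured TCP pose, the force, the opening and the grip force at its end, in the units of the state.
- ctrl.state(): the state, without advancing time (a new reading comes with each control period).
- ctrl.read_camera(name): name is "side" or "top"; returns the picture (420x560x3 uint8, red, green, blue); there is no depth.
- ctrl.calibration(name): a dict with "intrinsics" (3x3 intrinsics, pixels), "pose" (4x4, takes a point from camera to world coordinates). Camera axes: x right, y down, z forward; pixel columns grow to the right and rows downward; lengths in m; the calibration is good to about 2 mm. A picture is of the moment at which its call begins. calibration takes no time and is no camera call.
- ctrl.sign_off(): hands the job in; it is judged then, once.
The state is a dict: "time": time; "qpos": joint angles; "joint_vel": joint speeds; "joint_torque": joint torques, N m; "ee_pos": TCP position; "eef_rot": TCP orientation; "ft_force": force on the tool from outside, world axes, zero at the start; "ft_torque": the same for the moment, N m; "width": opening from 0.0 (shut) to 1.0 (fully open); "grasp_force": force on a finger pad.
Only numpy, scipy, OpenCV 4.12 (cv2) and the standard library are available. Lean on these libraries where they do the work, as an engineer would, in place of code of your own. Each camera call takes 0.05 s, during which the arm holds its last target. There are 200 camera calls.

## Working session

There is one attempt and no reset: what is moved stays moved. The work goes in short steps, Python scripts to look and compute and a shell command to move; the robot and the scene stay as the last step left them, time stands still between calls to the robot, and variables do not carry over. Pictures are saved under pics/ and viewed, at most 14 in all, crops included, and the job is handed in when it is done.

```bash
mkdir -p pics; ls; python3 - <<'E'
from plant import ctrl
import cv2
s=ctrl.state();print({k:s[k] for k in('time','ee_pos','eef_rot','width')})
for n in('top','side'):
    cv2.imwrite(f'pics/{n}0.png',ctrl.read_camera(n)[:,:,::-1]);c=ctrl.calibration(n);print(c)
E
```

```text
pics
{'time': 0.0, 'ee_pos': array([0.24064676, 0.63016157, 0.23044621]), 'eef_rot': array([-1.01826863e-04,  1.81364747e-01,  9.83415550e-01, -8.20914268e-04]), 'width': 0.9999714124605446}
{'intrinsics': array([[394.39224622,   0.        , 274.7713292 ],
       [  0.        , 394.39224622, 214.11992262],
       [  0.        ,   0.        ,   1.        ]]), 'pose': array([[-0.02158068, -0.99245986,  0.12065532,  0.42232291],
       [-0.99949009,  0.0242578 ,  0.02076341,  0.04497588],
       [-0.02353368, -0.1201457 , -0.99247729,  0.89784085],
       [ 0.        ,  0.        ,  0.        ,  1.        ]])}
{'intrinsics': array([[526.95252812,   0.        , 273.74348442],
       [  0.        , 526.95252812, 213.11164402],
       [  0.        ,   0.        ,   1.        ]]), 'pose': array([[-0.96644307, -0.14932583,  0.20902054,  0.33745774],
       [-0.25677737,  0.53847381, -0.80256547,  0.81723268],
       [ 0.00729167, -0.82930558, -0.55874778,  0.57638306],
       [ 0.        ,  0.        ,  0.        ,  1.        ]])}
```

View pics/top0.png

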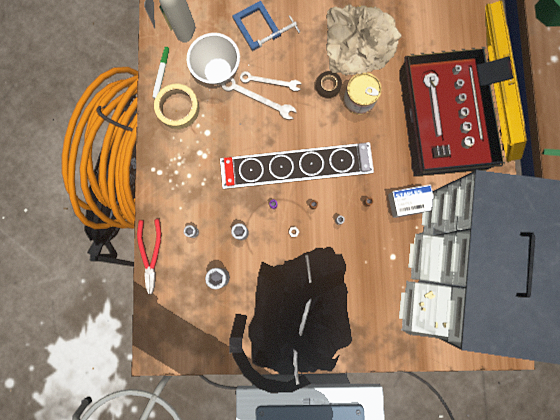

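View pics/side0.png

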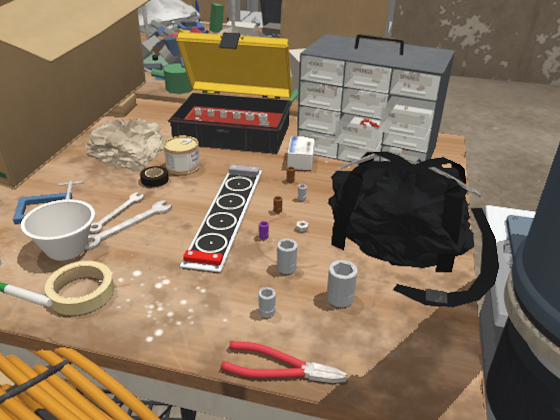

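Candidates in the top view are S (340,219), M (190,231), L (239,231), XL (216,279), all grey steel with hex holes. The nut is at (293,231). The purple (273,203) and brown (312,204), (367,201) pieces are look-alikes. I'll confirm this in one enlarged crop.

```bash
cat > h.py <<'E'
import numpy as np, cv2
from plant import ctrl
def ray(n,px,z):
    c=ctrl.calibration(n);P=c['pose'];d=P[:3,:3]@np.linalg.solve(c['intrinsics'],[*px,1.]);o=P[:3,3]
    return (o+d*(z-o[2])/d[2])[:2]
def proj(n,p):
    c=ctrl.calibration(n);P=c['pose'];q=c['intrinsics']@(P[:3,:3].T@(np.array(p)-P[:3,3]));return q[:2]/q[2]
E
python3 - <<'E'
from h import *
im=cv2.imread('pics/top0.png')
cv2.imwrite('pics/crop1.png',cv2.resize(im[145:298,170:382],None,fx=3.7,fy=3.7,interpolation=cv2.INTER_CUBIC))
g=cv2.cvtColor(im,cv2.COLOR_BGR2GRAY);hsv=cv2.cvtColor(im,cv2.COLOR_BGR2HSV)
# marks
sub=((hsv[...,2]>150)&(hsv[...,1]<60)).astype('u1')*255
n,l,st,ce=cv2.connectedComponentsWithStats(sub)
print('white',[(ce[i].round(1).tolist(),st[i][2:].tolist()) for i in range(1,n) if 215<ce[i][0]<380 and 140<ce[i][1]<190 and st[i][4]>2])
red=((hsv[...,1]>150)&((hsv[...,0]<8)|(hsv[...,0]>172))).astype('u1')*255
n,l,st,ce=cv2.connectedComponentsWithStats(red)
print('red',[(ce[i].round(1).tolist(),st[i].tolist()) for i in range(1,n) if st[i][4]>40 and 200<ce[i][0]<250])
m=((hsv[...,1]<70)).astype('u1')*255
n,l,st,ce=cv2.connectedComponentsWithStats(m)
print('grey',[(ce[i].round(1).tolist(),st[i].tolist()) for i in range(1,n) if 170<ce[i][0]<382 and 195<ce[i][1]<298 and st[i][4]>25])
E
```

```text
white [([304.0, 164.8], [154, 47, 1755]), ([341.5, 159.5], [2, 2, 4]), ([227.3, 161.1], [4, 3, 9]), ([233.0, 165.0], [1, 7, 7]), ([310.8, 163.2], [2, 3, 4]), ([280.7, 166.3], [2, 2, 3]), ([250.5, 169.5], [2, 2, 4]), ([234.0, 176.0], [1, 7, 7]), ([229.0, 180.0], [3, 3, 9])]
red [([228.7, 170.7], [224, 157, 10, 29, 194])]
grey [([252.6, 271.3], [0, 0, 560, 420, 102654]), ([339.6, 219.6], [335, 215, 10, 10, 67]), ([239.4, 231.2], [231, 223, 18, 17, 235]), ([190.7, 231.1], [184, 225, 15, 13, 155]), ([293.4, 231.5], [289, 226, 10, 11, 69]), ([307.7, 267.8], [301, 253, 13, 31, 136]), ([322.4, 266.0], [312, 254, 23, 23, 147]), ([216.7, 277.8], [205, 268, 25, 22, 418])]
```

View pics/crop1.png

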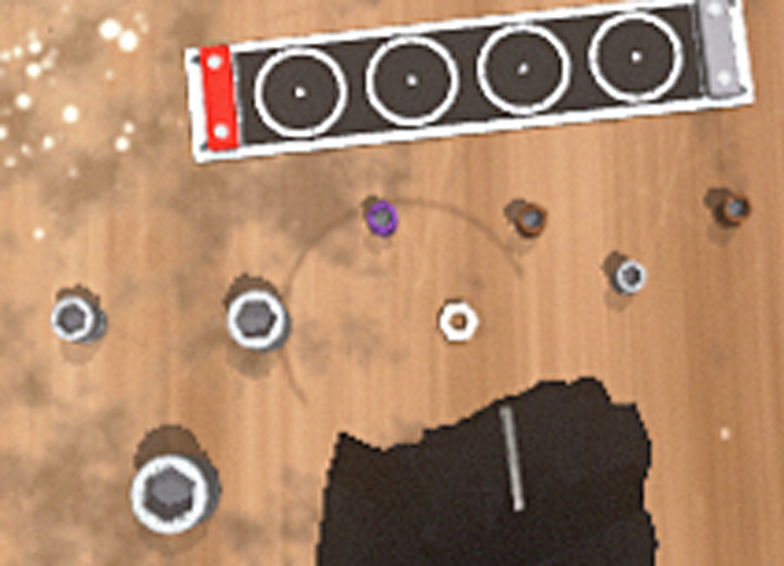

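The crop confirms the four grey sockets. Rim centres in the crop are M (72,319), L (256,320), XL (168,492) and S (630,276). The red end is at the left. Next I'll turn these into positions and cross-check them with the side view.

```bash
python3 - <<'E'
from h import *
f=lambda p:((p[0]+.5)/3.7-.5+170,(p[1]+.5)/3.7-.5+145)
for k,p,z in(('S',(630,276),.03),('M',(72,319),.04),('L',(256,320),.05),('XL',(168,492),.06),('nut',(458,321),.011),('brn',(733,208),.03),('brn2',(531,219),.03),('purp',(382,218),.03)):
    w=ray('top',f(p),z);print(k,w.round(4),'side px rim',proj('side',[*w,z]).round(1),'base',proj('side',[*w,0]).round(1))
d=np.array([ray('top',p,.006) for p in((341.5,159.5),(310.8,163.2),(280.7,166.3),(250.5,169.5))])
c=d.mean(0);u=np.linalg.svd(d-c)[2][0];u*=np.sign(u[1]);print('yaw',np.arctan2(u[1],u[0]),np.diff(d@u))
for i in range(4):print('mark',i+1,(m:=c+u*(.105-.07*i)).round(4),proj('side',[*m,.006]).round(1))
im=cv2.imread('pics/side0.png');cv2.imwrite('pics/crop2.png',cv2.resize(im[160:320,180:370],None,fx=3.7,fy=3.7,interpolation=cv2.INTER_CUBIC))
E
```

```text
S [ 0.513  -0.0802] side px rim [301.9 185.2] base [301.4 197.7]
M [0.4943 0.2515] side px rim [266.9 291.3] base [266.9 310.8]
L [0.4903 0.1411] side px rim [287.1 243.2] base [286.5 266.7]
XL [0.3925 0.1913] side px rim [341.9 267.6] base [338.9 296.8]
nut [0.49   0.0224] side px rim [301.9 222.8] base [301.6 227.6]
brn [ 0.5524 -0.1433] side px rim [290.2 167.9] base [289.8 180.1]
brn2 [ 0.5488 -0.0225] side px rim [277.6 197.3] base [277.4 210.2]
purp [0.5516 0.0668] side px rim [263.6 222.6] base [263.7 235.9]
yaw 1.6546694490226865 [0.07129342 0.06986629 0.07024153]
mark 1 [0.6359 0.1171] [210.7 241.9]
mark 2 [0.6418 0.0473] [220.8 220. ]
mark 3 [ 0.6476 -0.0224] [229.7 200.4]
mark 4 [ 0.6535 -0.0922] [237.8 182.9]
```

View pics/crop2.png

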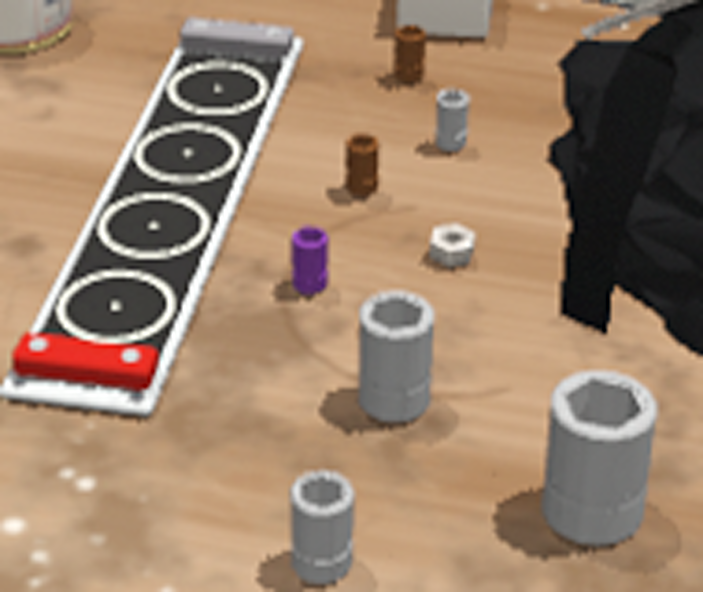

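Both views agree to about 2 mm, and marks 1–4 run from the red end (left) to the grey end. I'll turn the tool so the fingers close across the row (yaw 4.8°) and keep that heading for every grasp. M comes first.

```bash
cat > to.py <<'E'
import sys
from h import *
from scipy.spatial.transform import Rotation as R
T={'S':(.5132,-.0797),'M':(.4946,.2522),'L':(.4905,.1418),'XL':(.3928,.1922),'1':(.636,.1174),'2':(.642,.0477),'3':(.6478,-.022),'4':(.6537,-.0918)}
def go(k,z,yaw=.084):
    s=ctrl.state();q=s['eef_rot'];r=R.from_quat([q[1],q[2],q[3],q[0]]).as_matrix()
    d=r.T@(np.array([*T[k],z])-s['ee_pos'])
    cy=np.arctan2(r[1,1],r[0,1])
    print(k,'units',(d/.25).round(3),'turn',round(np.degrees((cy-yaw+np.pi/2)%np.pi-np.pi/2)/120,4),'pos',s['ee_pos'].round(4),'tilt',r[:,2].round(3),'w',round(s['width'],3),'t',round(s['time'],2),s['ft_force'].round(1),'q7',s['qpos'][6].round(2))
for a in sys.argv[1:]:
    k,z=a.split(':');go(k,float(z))
E
python3 -m jog '[[[-1,-0.744,-0.525,0.1,0.537],[-1,-0.744,-0.525,0.1,0.537],[-1,-0.744,-0.525,0.1,0.537],[-1,-0.744,-0.525,0.1,0.537],[-1,-0.744,-0.525,0.1,0.537],[-1,-0.744,-0.525,0.1,0.537],[-1,-0.744,-0.525,0.1,0.537],[-1,-0.744,-0.525,0.1,0.537],[-1,-0.744,-0.525,0.1,0.537],[-1,-0.744,-0.525,0.1,0.537],[-1,-0.744,-0.525,0.1,0.537]]]' 40; python3 to.py M:0.1
```

```text
time: 1.02
ee_pos: [0.3675, 0.4416, 0.206]
eef_rot: [0.0, 0.676, 0.737, -0.0]
ft_force: [-0.4, -0.3, -0.1]
width: 0.998
grasp_force: 0.0
M units [-0.798  0.442  0.425] turn 0.0007 pos [0.3675 0.4416 0.206 ] tilt [-0.    -0.001 -1.   ] w 0.998 t 1.02 [-0.4 -0.3 -0.1] q7 -0.68
```

```bash
python3 -m jog '[[[-0.3,-0.798,0.442,0.425,0],[-0.3,-0.798,0.442,0.425,0],[-0.3,-0.798,0.442,0.425,0],[-0.3,-0.798,0.442,0.425,0],[-0.3,-0.798,0.442,0.425,0],[-0.3,-0.798,0.442,0.425,0],[-0.3,-0.798,0.442,0.425,0],[-0.3,-0.798,0.442,0.425,0],[-0.3,-0.798,0.442,0.425,0],[-0.3,-0.798,0.442,0.425,0],[-0.3,-0.798,0.442,0.425,0]]]'; python3 to.py M:0.008; python3 - <<'E'
from h import *
a=ctrl.read_camera('side')[150:400,150:450,::-1]
cv2.imwrite('pics/n1.png',cv2.resize(a,None,fx=2.4,fy=2.4))
E
```

```text
time: 1.93
ee_pos: [0.4935, 0.2536, 0.1005]
eef_rot: [-0.0, 0.676, 0.737, 0.001]
ft_force: [0.4, 0.9, -0.7]
width: 0.649
grasp_force: 0.0
M units [-0.007  0.004  0.37 ] turn 0.0006 pos [0.4935 0.2536 0.1005] tilt [ 0.     0.001 -1.   ] w 0.649 t 1.93 [ 0.4  0.9 -0.7] q7 -0.24
```

View pics/n1.png

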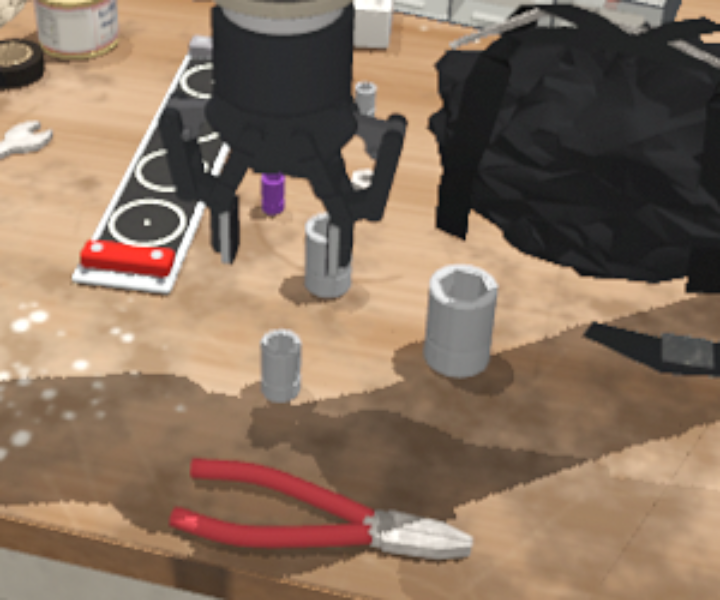

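The fingers (around (225,235) and (335,235)) straddle M at (281,345), centred on it. I'll descend, close and lift.

```bash
python3 -m jog '[[[-0.3,-0.006,0.004,0.13,0],[-0.3,-0.006,0.004,0.25,0],[-0.3,-0.006,0.004,0.37,0],[-0.3,-0.006,0.004,0.37,0],[-0.3,-0.006,0.004,0.37,0],[1,-0.006,0.004,0.37,0],[1,-0.006,0.004,0.37,0],[1,-0.006,0.004,0.37,0],[1,-0.006,0.004,0.37,0],[1,-0.006,0.004,0.37,0],[1,-0.006,0.004,0.37,0],[1,-0.006,0.004,0.37,0]]]' 40; python3 to.py 2:0.13
```

```text
time: 2.98
ee_pos: [0.4961, 0.2511, 0.0096]
eef_rot: [0.0, 0.678, 0.735, 0.002]
ft_force: [-1.8, 0.8, 5.9]
width: 0.294
grasp_force: 38.9
2 units [-0.858  0.517 -0.482] turn -0.0011 pos [0.4961 0.2511 0.0096] tilt [ 0.003  0.002 -1.   ] w 0.294 t 2.98 [-1.8  0.8  5.9] q7 -0.18
```

```bash
python3 -m jog '[[[1,0,0,-0.1,0],[1,0,0,-0.25,0],[1,0,0,-0.42,0],[1,-0.12,0.08,-0.48,0],[1,-0.27,0.17,-0.48,0],[1,-0.42,0.26,-0.48,0],[1,-0.57,0.35,-0.48,0],[1,-0.72,0.44,-0.48,0],[1,-0.82,0.5,-0.48,0],[1,-0.856,0.517,-0.48,0],[1,-0.856,0.517,-0.48,0],[1,-0.856,0.517,-0.48,0]]]'; python3 to.py 2:0.017
```

```text
time: 3.98
ee_pos: [0.6414, 0.0472, 0.1284]
eef_rot: [0.0, 0.678, 0.735, 0.0]
ft_force: [0.0, 1.0, -1.6]
width: 0.291
grasp_force: 39.6
2 units [0.002 0.002 0.446] turn -0.002 pos [0.6414 0.0472 0.1284] tilt [ 0.001  0.    -1.   ] w 0.291 t 3.98 [ 0.   1.  -1.6] q7 0.13
```

```bash
python3 -m jog '[[[1,0.002,0.002,0.12,0],[1,0.002,0.002,0.24,0],[1,0.002,0.002,0.34,0],[1,0.002,0.002,0.4,0],[1,0.002,0.002,0.42,0],[1,0.002,0.002,0.43,0],[1,0.002,0.002,0.44,0],[1,0.002,0.002,0.446,0],[1,0.002,0.002,0.446,0],[1,0.002,0.002,0.446,0]]]'; python3 to.py 2:0.0156; python3 - <<'E'
from h import *
for n,(a,b,c,d) in dict(top=(110,260,180,380),side=(150,300,170,370)).items():
    cv2.imwrite(f'pics/p_{n}.png',cv2.resize(ctrl.read_camera(n)[a:b,c:d,::-1],None,fx=4,fy=4))
E
```

```text
time: 4.82
ee_pos: [0.6423, 0.0483, 0.017]
eef_rot: [0.0, 0.678, 0.735, 0.001]
ft_force: [-0.1, -0.2, -1.1]
width: 0.29
grasp_force: 39.6
2 units [-0.002 -0.002  0.006] turn -0.0012 pos [0.6423 0.0483 0.017 ] tilt [ 0.001  0.    -1.   ] w 0.29 t 4.82 [-0.1 -0.2 -1.1] q7 0.17
```

View pics/p_side.png

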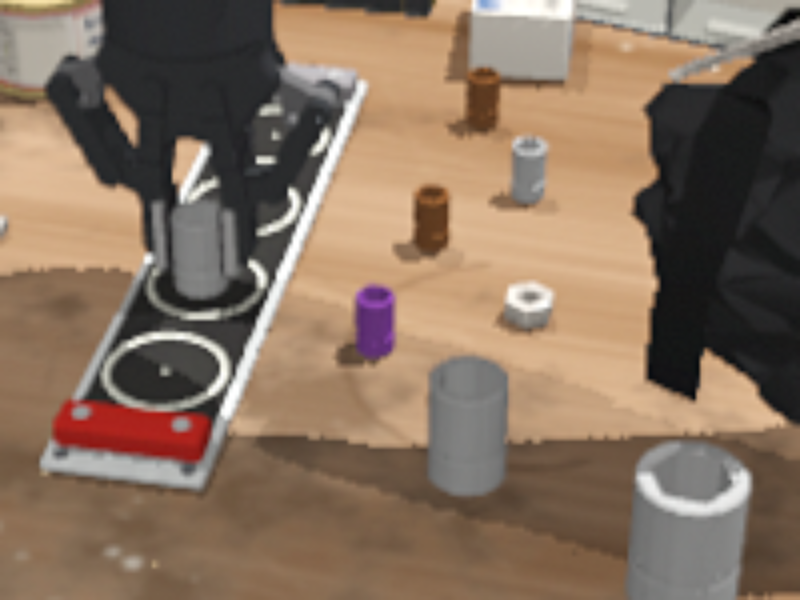

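The side view shows M held over mark 2. Its base centre is near (199,282) and the ring dot is at (206,286), so it sits a few mm off, mostly in x. I'll work out the shift.

```bash
python3 - <<'E'
from h import *
f=lambda p:((p[0]+.5)/4-.5+170,(p[1]+.5)/4-.5+150)
print(ray('side',f((206.5,285.6)),.006)-ray('side',f((199,282)),.0075))
im=cv2.imread('pics/p_side.png')[200:330,120:300];cv2.imwrite('pics/p2.png',cv2.resize(im,None,fx=4,fy=4))
E
```

```text
[-0.00362294 -0.0001467 ]
```

View pics/p2.png

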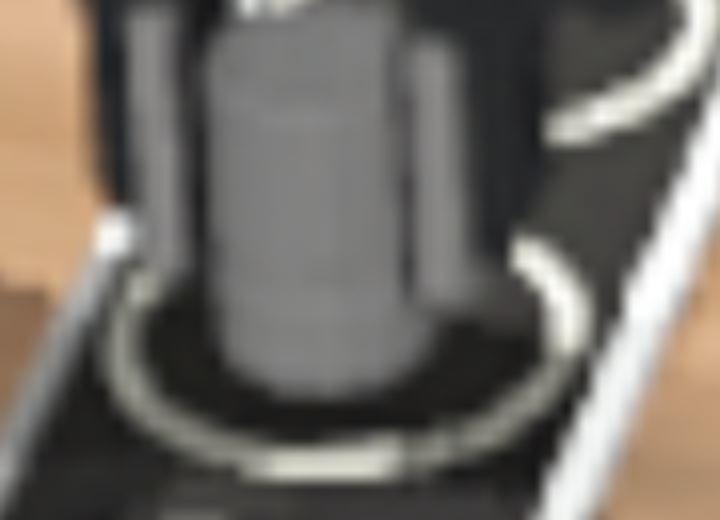

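Enlarged, the base centre is at x≈325 and the ring centre at x≈348, so about 2.7 mm toward −x. I'll correct that, release, retreat, then recheck.

```bash
sed -i "s/(.636,/(.6333,/;s/(.642,/(.6393,/;s/(.6478,/(.6451,/;s/(.6537,/(.651,/" to.py
python3 -m jog '[[[1,0,-0.011,0,0],[1,0,-0.011,0,0],[1,0,-0.011,0.005,0],[1,0,-0.011,0.005,0],[0.1,0,-0.011,0.005,0],[0.1,0,-0.011,0.005,0],[0.1,0,-0.011,0.005,0],[0.1,0,-0.011,0.005,0],[0.1,0,-0.011,-0.08,0],[0.1,0,-0.011,-0.2,0],[-0.3,0,-0.011,-0.35,0],[-0.3,0,-0.011,-0.5,0]]]'; python3 to.py L:0.13
```

```text
time: 5.92
ee_pos: [0.6385, 0.0477, 0.1418]
eef_rot: [-0.0, 0.678, 0.735, -0.001]
ft_force: [-0.0, -0.2, -0.0]
width: 0.646
grasp_force: 0.0
L units [ 0.423 -0.559  0.048] turn -0.0014 pos [0.6385 0.0477 0.1418] tilt [-0.002 -0.    -1.   ] w 0.646 t 5.92 [-0.  -0.2 -0. ] q7 0.13
```

```bash
python3 -m jog '[[[-0.4,0.423,-0.559,0.05,0],[-0.4,0.423,-0.559,0.05,0],[-0.4,0.423,-0.559,0.05,0],[-0.4,0.423,-0.559,0.05,0],[-0.4,0.423,-0.559,0.05,0],[-0.4,0.423,-0.559,0.05,0],[-0.4,0.423,-0.559,0.05,0],[-0.4,0.423,-0.559,0.05,0]]]'; python3 to.py L:0.010;python3 - <<'E'
from h import *
t=ctrl.read_camera('top')[140:200,210:310,::-1];s=ctrl.read_camera('side')[170:270,180:280,::-1]
cv2.imwrite('pics/n3.png',np.hstack([cv2.resize(t,(700,420),interpolation=cv2.INTER_CUBIC)]));cv2.imwrite('pics/n3s.png',np.hstack([cv2.resize(s,(500,500),interpolation=cv2.INTER_CUBIC)]))
E
```

```text
time: 6.58
ee_pos: [0.4927, 0.1412, 0.1288]
eef_rot: [0.001, 0.678, 0.735, 0.0]
ft_force: [1.1, -0.1, 1.5]
width: 0.701
grasp_force: 0.0
L units [ 0.003 -0.009  0.475] turn -0.0018 pos [0.4927 0.1412 0.1288] tilt [ 0.002 -0.    -1.   ] w 0.701 t 6.58 [ 1.1 -0.1  1.5] q7 -0.07
```

View pics/n3.png

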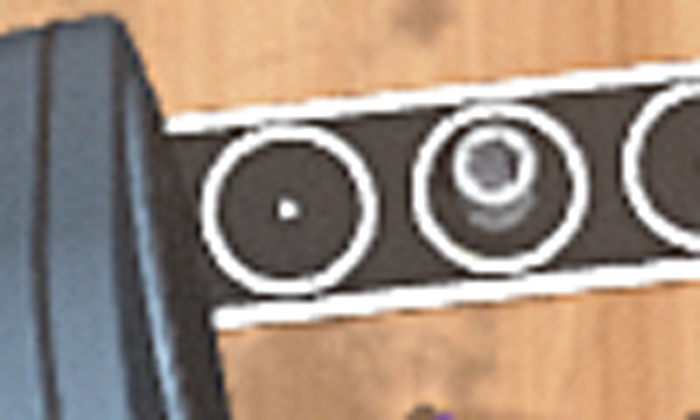

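```bash
python3 - <<'E'
from h import *
f=lambda p:((p[0]+.5)/7-.5+210,(p[1]+.5)/7-.5+140)
a=ray('top',f((495,165)),.046);b=ray('top',f((501,188.5)),.006);print(a,b,b-a)
print('ring1',ray('top',f((290,209)),.006))
E
```

```text
[0.63904382 0.04816011] [0.64122761 0.04651406] [ 0.00218379 -0.00164605]
ring1 [0.63621143 0.11637938]
```

View pics/n3s.png

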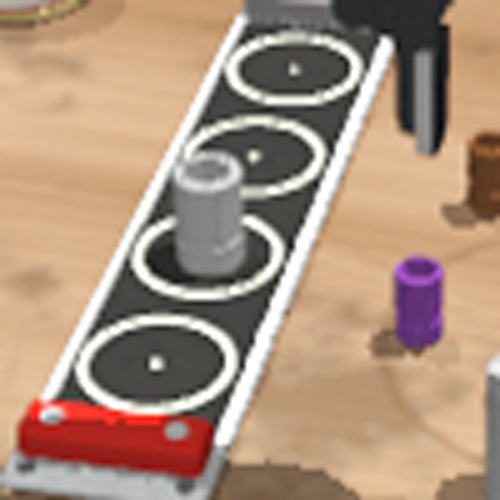

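M stands upright on mark 2, about 1.5 mm off toward −x/+y (top view rim (495,165), ring (501,188)). I'll refine the mark estimate and go on with L.

```bash
sed -i "s/(.6333,.1174/(.6343,.1166/;s/(.6393,.0477/(.6402,.0469/;s/(.6451,-.022/(.646,-.0228/;s/(.651,-.0918/(.652,-.0926/" to.py
python3 -m jog '[[[-0.4,0.003,-0.005,0.13,0],[-0.4,0.003,-0.005,0.26,0],[-0.4,0.003,-0.005,0.39,0],[-0.4,0.003,-0.005,0.475,0],[-0.4,0.003,-0.005,0.475,0],[1,0.003,-0.005,0.475,0],[1,0.003,-0.005,0.475,0],[1,0.003,-0.005,0.475,0],[1,0.003,-0.005,0.475,0],[1,0.003,-0.005,0.475,0],[1,0.003,-0.005,0.475,0],[1,0.003,-0.005,0.475,0]]]' 40; python3 to.py 3:0.14
```

```text
time: 7.68
ee_pos: [0.4907, 0.1428, 0.011]
eef_rot: [0.0, 0.678, 0.735, 0.001]
ft_force: [0.4, 0.4, 8.6]
width: 0.389
grasp_force: 40.3
3 units [-0.71   0.566 -0.515] turn -0.0013 pos [0.4907 0.1428 0.011 ] tilt [ 0.002  0.001 -1.   ] w 0.389 t 7.68 [0.4 0.4 8.6] q7 0.0
```

```bash
python3 -m jog '[[[1,0,0,-0.1,0],[1,0,0,-0.25,0],[1,0,0,-0.4,0],[1,0,0,-0.52,0],[1,-0.1,0.1,-0.52,0],[1,-0.22,0.22,-0.52,0],[1,-0.34,0.34,-0.52,0],[1,-0.45,0.44,-0.52,0],[1,-0.56,0.53,-0.52,0],[1,-0.61,0.56,-0.52,0],[1,-0.61,0.56,-0.52,0]]]'; python3 to.py 3:0.018
```

```text
time: 8.6
ee_pos: [0.6434, -0.0029, 0.14]
eef_rot: [0.001, 0.68, 0.734, -0.0]
ft_force: [-0.2, 0.4, -1.1]
width: 0.388
grasp_force: 40.4
3 units [-0.079  0.004  0.488] turn -0.0037 pos [ 0.6434 -0.0029  0.14  ] tilt [ 0.001 -0.003 -1.   ] w 0.388 t 8.6 [-0.2  0.4 -1.1] q7 0.21
```

```bash
python3 -m jog '[[[1,-0.079,0.005,0,-0.003],[1,-0.079,0.005,0.05,-0.003],[1,-0.079,0.005,0.15,-0.003],[1,-0.079,0.005,0.27,-0.003],[1,-0.079,0.005,0.38,-0.003],[1,-0.079,0.005,0.44,-0.003],[1,-0.079,0.005,0.465,-0.003],[1,-0.079,0.005,0.48,-0.003],[1,-0.079,0.005,0.488,-0.003],[1,-0.079,0.005,0.488,-0.003],[1,-0.079,0.005,0.488,-0.003]]]'; python3 to.py 3:0.017
```

```text
time: 9.52
ee_pos: [0.6453, -0.0175, 0.019]
eef_rot: [0.001, 0.675, 0.737, 0.001]
ft_force: [0.2, 0.6, -2.0]
width: 0.386
grasp_force: 40.4
3 units [-0.021  0.001  0.008] turn 0.0018 pos [ 0.6453 -0.0175  0.019 ] tilt [ 0.002  0.    -1.   ] w 0.386 t 9.52 [ 0.2  0.6 -2. ] q7 0.28
```

```bash
python3 -m jog '[[[1,-0.021,0.002,0,0],[1,-0.021,0.002,0,0],[1,-0.021,0.002,0,0],[1,-0.021,0.002,0,0]]]'; python3 to.py 3:0.017
```

```text
time: 9.85
ee_pos: [0.6458, -0.0231, 0.0181]
eef_rot: [0.0, 0.676, 0.737, 0.0]
ft_force: [0.1, 0.5, -1.1]
width: 0.392
grasp_force: 40.4
3 units [0.001 0.001 0.004] turn 0.0015 pos [ 0.6458 -0.0231  0.0181] tilt [ 0.  0. -1.] w 0.392 t 9.85 [ 0.1  0.5 -1.1] q7 0.29
```

Good. Lower 1 mm, release and retreat. Then measure M and L in both views.

```bash
python3 -m jog '[[[1,0,0,0.004,0],[1,0,0,0.006,0],[1,0,0,0.006,0],[-0.1,0,0,0.006,0],[-0.1,0,0,0.006,0],[-0.1,0,0,0.006,0],[-0.1,0,0,0.006,0],[-0.3,0,0,-0.1,0],[-0.5,0,0,-0.25,0],[-1,0,0,-0.4,0],[-1,0,0,-0.55,0],[-1,0,0,-0.55,0]]]'; python3 to.py XL:0.13
```

```text
time: 10.85
ee_pos: [0.6494, -0.0236, 0.1629]
eef_rot: [0.004, 0.676, 0.737, 0.004]
ft_force: [1.7, -0.4, 1.2]
width: 1.0
grasp_force: 0.0
XL units [ 0.949 -0.949  0.12 ] turn 0.0015 pos [ 0.6494 -0.0236  0.1629] tilt [ 0.011 -0.    -1.   ] w 1.0 t 10.85 [ 1.7 -0.4  1.2] q7 0.24
```

```bash
python3 -m jog '[[[-1,0.949,-0.949,0.1,0],[-1,0.949,-0.949,0.1,0],[-1,0.949,-0.949,0.1,0],[-1,0.949,-0.949,0.1,0],[-1,0.949,-0.949,0.1,0],[-1,0.949,-0.949,0.1,0],[-1,0.949,-0.949,0.1,0],[-1,0.949,-0.949,0.1,0],[-1,0.949,-0.949,0.1,0],[-1,0.949,-0.949,0.1,0],[-1,0.949,-0.949,0.1,0],[-1,0.949,-0.949,0.1,0]]]'; python3 to.py XL:0.012;python3 - <<'E'
from h import *
t=ctrl.read_camera('top')[135:195,230:330,::-1];s=ctrl.read_camera('side')[170:270,180:280,::-1]
cv2.imwrite('pics/n4.png',cv2.resize(t,(800,480),interpolation=cv2.INTER_CUBIC));cv2.imwrite('pics/n4s.png',cv2.resize(s,(600,600),interpolation=cv2.INTER_CUBIC))
E
```

```text
time: 11.85
ee_pos: [0.3898, 0.192, 0.1305]
eef_rot: [0.0, 0.676, 0.737, 0.0]
ft_force: [-0.4, 0.6, -0.3]
width: 1.003
grasp_force: 0.0
XL units [-0.     0.011  0.474] turn 0.001 pos [0.3898 0.192  0.1305] tilt [ 0.001 -0.    -1.   ] w 1.003 t 11.85 [-0.4  0.6 -0.3] q7 -0.25
```

View pics/n4.png

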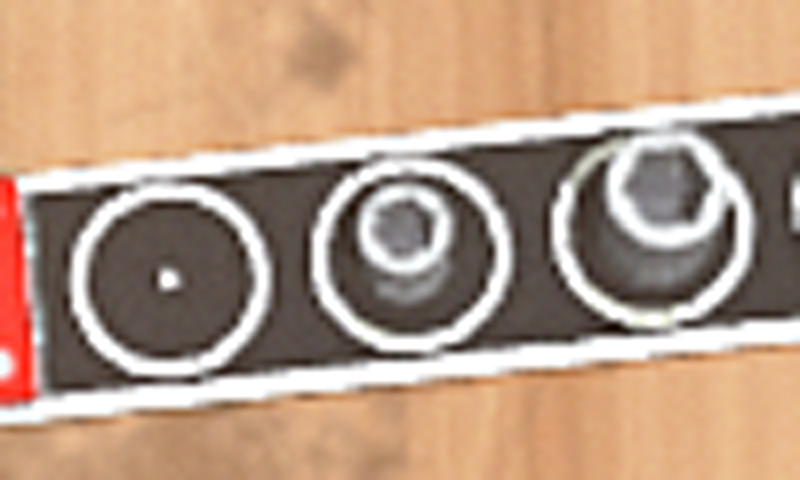

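View pics/n4s.png

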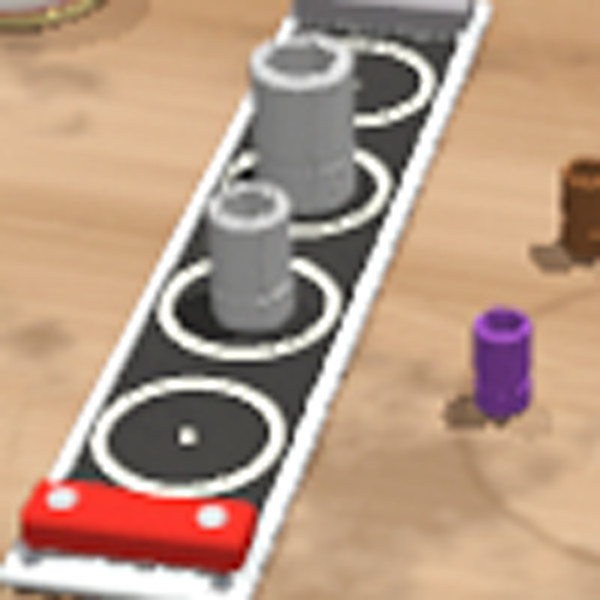

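```bash
python3 - <<'E'
from h import *
f=lambda p:((p[0]+.5)/8-.5+230,(p[1]+.5)/8-.5+135)
for k,r,m,z in(('M',(404,228),(411.5,254),.046),('L',(667,188),(652,230),.056)):
    a=ray('top',f(r),z);b=ray('top',f(m),.006);print(k,a,b,'need',(b-a)*1e3)
g=lambda p:((p[0]+.5)/6-.5+180,(p[1]+.5)/6-.5+170)
for k,r,m,z in(('M',(250,205),(249,308),.046),('L',(303,63),(306,186),.056)):
    a=ray('side',g(r),z);b=ray('side',g(m),.006);print(k,'side need',(b-a)*1e3)
E
```

```text
M [0.63923911 0.04864902] [0.64167956 0.0468337 ] need [ 2.44044919 -1.81532262]
L [ 0.64588158 -0.02339869] [ 0.64686017 -0.0227276 ] need [0.97859544 0.6710906 ]
M side need [ 2.82720367 -1.25672914]
L side need [ 2.24697584 -3.66701577]
```

Both views agree that M needs about (+2.5, −1.5) mm, and L about +1.5 mm in x. I'll carry on with XL and trim those afterwards.

```bash
sed -i "s/(.6343,/(.6358,/;s/(.6402,/(.6417,/;s/(.646,/(.6473,/;s/(.652,/(.6533,/" to.py
python3 -m jog '[[[-1,0,0.011,0.1,0],[-1,0,0.011,0.22,0],[-1,0,0.011,0.34,0],[-1,0,0.011,0.44,0],[-1,0,0.011,0.474,0],[1,0,0.011,0.474,0],[1,0,0.011,0.474,0],[1,0,0.011,0.474,0],[1,0,0.011,0.474,0],[1,0,0.011,0.474,0],[1,0,0.011,0.474,0],[1,0,0.011,0.474,0]]]' 60; python3 to.py 4:0.14
```

```text
time: 12.95
ee_pos: [0.392, 0.1932, 0.0133]
eef_rot: [0.0, 0.676, 0.737, 0.001]
ft_force: [-1.2, -1.0, 7.4]
width: 0.499
grasp_force: 60.3
4 units [-1.229  0.943 -0.506] turn 0.0016 pos [0.392  0.1932 0.0133] tilt [ 0.002  0.001 -1.   ] w 0.499 t 12.95 [-1.2 -1.   7.4] q7 -0.14
```

```bash
python3 -m jog '[[[1,0,0,-0.1,0],[1,0,0,-0.22,0],[1,0,0,-0.34,0],[1,0,0,-0.45,0],[1,-0.1,0.08,-0.5,0],[1,-0.2,0.16,-0.5,0],[1,-0.3,0.24,-0.5,0],[1,-0.4,0.32,-0.5,0],[1,-0.5,0.4,-0.5,0],[1,-0.6,0.48,-0.5,0],[1,-0.6,0.48,-0.5,0]]]'; python3 to.py 4:0.13
```

```text
time: 13.87
ee_pos: [0.5282, 0.0482, 0.1383]
eef_rot: [0.003, 0.678, 0.735, 0.001]
ft_force: [0.7, -1.2, -3.8]
width: 0.504
grasp_force: 62.8
4 units [-0.602  0.453  0.038] turn -0.0013 pos [0.5282 0.0482 0.1383] tilt [ 0.006 -0.003 -1.   ] w 0.504 t 13.87 [ 0.7 -1.2 -3.8] q7 0.13
```

```bash
python3 -m jog '[[[1,-0.1,0.07,0.02,0],[1,-0.2,0.15,0.02,0],[1,-0.3,0.23,0.02,0],[1,-0.4,0.31,0.02,0],[1,-0.5,0.39,0.02,0],[1,-0.6,0.453,0.02,0],[1,-0.602,0.453,0.02,0],[1,-0.602,0.453,0.02,0],[1,-0.602,0.453,0.02,0]]]'; python3 to.py 4:0.021
```

```text
time: 14.62
ee_pos: [0.6492, -0.0852, 0.132]
eef_rot: [-0.0, 0.675, 0.737, -0.0]
ft_force: [-1.2, 0.3, -4.3]
width: 0.506
grasp_force: 63.0
4 units [-0.031  0.014  0.444] turn 0.0017 pos [ 0.6492 -0.0852  0.132 ] tilt [-0.001  0.001 -1.   ] w 0.506 t 14.62 [-1.2  0.3 -4.3] q7 0.35
```

```bash
python3 -m jog '[[[1,-0.031,0.014,0,0],[1,-0.031,0.014,0.1,0],[1,-0.031,0.014,0.22,0],[1,-0.031,0.014,0.34,0],[1,-0.031,0.014,0.4,0],[1,-0.031,0.014,0.43,0],[1,-0.031,0.014,0.444,0],[1,-0.031,0.014,0.444,0],[1,-0.031,0.014,0.444,0]]]'; python3 to.py 4:0.0195
```

```text
time: 15.37
ee_pos: [0.6549, -0.0934, 0.0221]
eef_rot: [0.001, 0.675, 0.737, 0.001]
ft_force: [0.1, 0.5, -4.4]
width: 0.498
grasp_force: 63.2
4 units [ 0.004 -0.006  0.01 ] turn 0.0019 pos [ 0.6549 -0.0934  0.0221] tilt [ 0.002 -0.    -1.   ] w 0.498 t 15.37 [ 0.1  0.5 -4.4] q7 0.4
```

Fine-tune, lower, release and retreat.

```bash
python3 -m jog '[[[1,0.003,-0.005,0.004,0],[1,0.003,-0.005,0.01,0],[1,0.003,-0.005,0.01,0],[-0.4,0.003,-0.005,0.01,0],[-0.4,0.003,-0.005,0.01,0],[-0.4,0.003,-0.005,0.01,0],[-0.4,0.003,-0.005,0.01,0],[-0.5,0.003,-0.005,-0.1,0],[-0.5,0.003,-0.005,-0.25,0],[-0.3,0.003,-0.005,-0.4,0],[-0.1,0.003,-0.005,-0.5,0],[-0.1,0.003,-0.005,-0.5,0]]]'; python3 to.py S:0.13
```

```text
time: 16.37
ee_pos: [0.6558, -0.0937, 0.152]
eef_rot: [0.004, 0.676, 0.737, 0.003]
ft_force: [1.3, 0.4, -0.5]
width: 0.549
grasp_force: 0.0
S units [ 0.106 -0.564  0.083] turn 0.0015 pos [ 0.6558 -0.0937  0.152 ] tilt [ 0.009 -0.001 -1.   ] w 0.549 t 16.37 [ 1.3  0.4 -0.5] q7 0.36
```

```bash
python3 -m jog '[[[0.1,0.106,-0.56,0.08,0],[0.1,0.106,-0.56,0.08,0],[0.1,0.106,-0.56,0.08,0],[0.1,0.106,-0.56,0.08,0],[0.1,0.106,-0.56,0.08,0],[0.1,0.106,-0.56,0.08,0],[0.1,0.106,-0.56,0.08,0]]]'; python3 to.py S:0.05; python3 -m jog '[[[0.1,0,0,0.15,0],[0.1,0,0,0.32,0],[0.1,0,0,0.32,0],[0.1,0,0,0.32,0]]]'; python3 to.py S:0.005;python3 - <<'E'
from h import *
a=ctrl.read_camera('side')[110:310,180:430,::-1];cv2.imwrite('pics/n5.png',cv2.resize(a,None,fx=3,fy=3,interpolation=cv2.INTER_CUBIC))
E
```

```text
time: 16.95
ee_pos: [0.5121, -0.0786, 0.126]
eef_rot: [0.001, 0.675, 0.737, 0.0]
ft_force: [-0.5, 0.2, 0.3]
width: 0.448
grasp_force: 0.0
S units [-0.005  0.004  0.304] turn 0.0018 pos [ 0.5121 -0.0786  0.126 ] tilt [ 0.001 -0.    -1.   ] w 0.448 t 16.95 [-0.5  0.2  0.3] q7 0.38
time: 17.28
ee_pos: [0.5103, -0.0787, 0.0444]
eef_rot: [-0.002, 0.676, 0.737, -0.001]
ft_force: [-0.3, 0.1, 0.5]
width: 0.45
grasp_force: 0.0
S units [-0.005  0.012  0.157] turn 0.0016 pos [ 0.5103 -0.0787  0.0444] tilt [-0.005  0.    -1.   ] w 0.45 t 17.28 [-0.3  0.1  0.5] q7 0.43
```

View pics/n5.png

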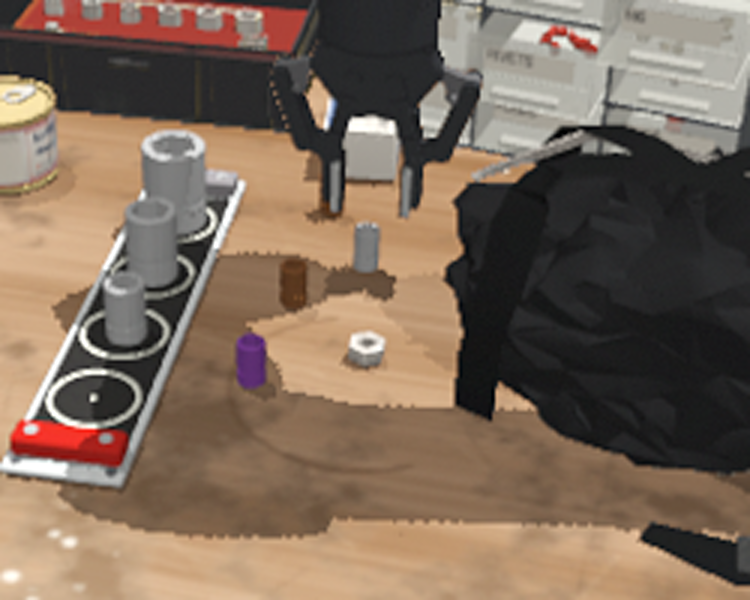

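XL, L and M stand on marks 4, 3 and 2. The fingers straddle S at (367,245) and are clear of the bag. Descend and grasp.

```bash
python3 -m jog '[[[0.1,-0.005,0.01,0.05,0],[0.1,-0.005,0.01,0.1,0],[0.1,-0.005,0.01,0.14,0],[0.1,-0.005,0.01,0.157,0],[0.1,-0.005,0.01,0.157,0],[1,-0.005,0.01,0.157,0],[1,-0.005,0.01,0.157,0],[1,-0.005,0.01,0.157,0],[1,-0.005,0.01,0.157,0],[1,-0.005,0.01,0.157,0],[1,-0.005,0.01,0.157,0]]]' 30; python3 to.py 1:0.14
```

```text
time: 18.25
ee_pos: [0.5141, -0.0797, 0.0073]
eef_rot: [0.0, 0.676, 0.737, 0.0]
ft_force: [-0.7, -0.2, 6.3]
width: 0.199
grasp_force: 29.4
1 units [ 0.74   0.554 -0.53 ] turn 0.0017 pos [ 0.5141 -0.0797  0.0073] tilt [ 0.001 -0.    -1.   ] w 0.199 t 18.25 [-0.7 -0.2  6.3] q7 0.45
```

```bash
python3 -m jog '[[[1,0,0,-0.1,0],[1,0,0,-0.25,0],[1,0,0,-0.4,0],[1,0,0,-0.53,0],[1,0.12,0.09,-0.53,0],[1,0.25,0.18,-0.53,0],[1,0.37,0.28,-0.53,0],[1,0.5,0.37,-0.53,0],[1,0.62,0.46,-0.53,0],[1,0.74,0.554,-0.53,0],[1,0.74,0.554,-0.53,0],[1,0.74,0.554,-0.53,0]]]'; python3 to.py 1:0.015
```

```text
time: 19.25
ee_pos: [0.6357, 0.1197, 0.1385]
eef_rot: [-0.0, 0.674, 0.739, 0.0]
ft_force: [-0.0, -1.2, -0.9]
width: 0.197
grasp_force: 29.5
1 units [-0.013 -0.001  0.494] turn 0.0038 pos [0.6357 0.1197 0.1385] tilt [-0.     0.001 -1.   ] w 0.197 t 19.25 [-0.  -1.2 -0.9] q7 0.05
```

```bash
python3 -m jog '[[[1,-0.013,0,0.1,0.002],[1,-0.013,0,0.22,0.002],[1,-0.013,0,0.34,0.002],[1,-0.013,0,0.43,0.002],[1,-0.013,0,0.47,0.002],[1,-0.013,0,0.49,0.002],[1,-0.013,0,0.494,0.002],[1,-0.013,0,0.494,0.002],[1,-0.013,0,0.494,0.002]]]'; python3 to.py 1:0.0135
```

```text
time: 20.0
ee_pos: [0.6366, 0.1134, 0.0171]
eef_rot: [0.001, 0.677, 0.736, 0.001]
ft_force: [0.6, -0.2, -0.2]
width: 0.198
grasp_force: 29.5
1 units [ 0.013 -0.002  0.014] turn -0.0004 pos [0.6366 0.1134 0.0171] tilt [ 0.002  0.    -1.   ] w 0.198 t 20.0 [ 0.6 -0.2 -0.2] q7 0.1
```

```bash
python3 -m jog '[[[1,0.012,-0.002,0.005,0],[1,0.012,-0.002,0.01,0],[1,0.012,-0.002,0.01,0],[1,0.012,-0.002,0.01,0]]]';python3 to.py 1:0.0135
```

```text
time: 20.33
ee_pos: [0.6351, 0.1169, 0.0134]
eef_rot: [0.0, 0.677, 0.736, 0.0]
ft_force: [-0.2, 1.3, 1.8]
width: 0.196
grasp_force: 29.6
1 units [-0.002  0.003 -0.   ] turn -0.0001 pos [0.6351 0.1169 0.0134] tilt [ 0.  0. -1.] w 0.196 t 20.33 [-0.2  1.3  1.8] q7 0.1
```

```bash
python3 -m jog '[[[0.3,0,0,0,0],[0.3,0,0,0,0],[0.3,0,0,0,0],[0.3,0,0,-0.1,0],[0.2,0,0,-0.25,0],[0,0,0,-0.4,0],[-0.1,0.1,-0.1,-0.5,0],[-0.1,0.25,-0.25,-0.5,0],[-0.1,0.4,-0.4,-0.5,0],[-0.1,0.5,-0.6,-0.5,0],[-0.1,0.5,-0.7,-0.5,0],[-0.1,0.5,-0.7,-0.5,0]]]';python3 - <<'E'
from h import *
t=ctrl.read_camera('top')[125:200,222:372,::-1];s=ctrl.read_camera('side')[155:255,185:285,::-1]
t=cv2.resize(t,(760,380),interpolation=cv2.INTER_CUBIC)
cv2.imwrite('pics/n6.png',cv2.resize(ctrl.read_camera('top')[125:200,222:372,::-1],(800,400),interpolation=cv2.INTER_CUBIC))
cv2.imwrite('pics/n6s.png',cv2.resize(s,(600,600),interpolation=cv2.INTER_CUBIC))
E
```

```text
time: 21.33
ee_pos: [0.4448, 0.2282, 0.1377]
eef_rot: [-0.001, 0.676, 0.737, -0.001]
ft_force: [-1.2, -0.8, -1.1]
width: 0.553
grasp_force: 0.0
```

View pics/n6.png

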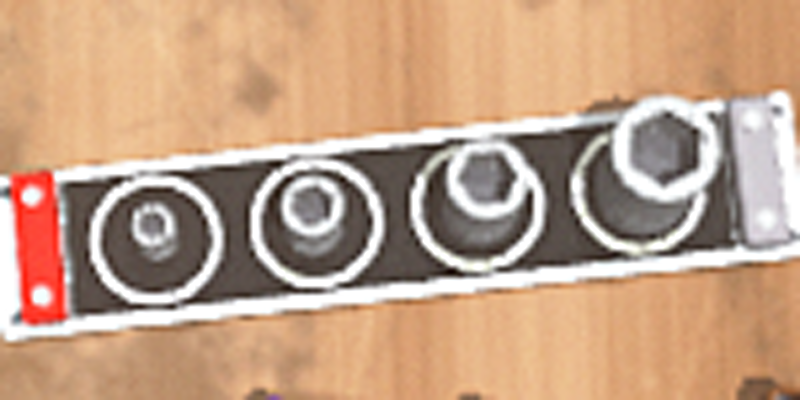

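All four stand in order. In the top view the rim centres are S (154,224), M (313,205), L (485,177) and XL (666,149).

```bash
python3 - <<'E'
from h import *
f=lambda p:((p[0]+.5)*.1875-.5+222,(p[1]+.5)*.1875-.5+125)
M=[(.6359,.1171),(.6418,.0473),(.6476,-.0224),(.6535,-.0922)]
for k,r,m,z in zip('S M L XL'.split(),((154,224),(313,205),(485,177),(666,149)),M,(.036,.046,.056,.066)):
    print(k,((np.array(m)-ray('top',f(r),z))*1e3).round(1),'px of mark',((proj('top',[*m,.006])-[222,125]+.5)/.1875-.5).round(0))
E
```

```text
S [0.4 2. ] px of mark [155. 240.]
M [ 2.5 -0.9] px of mark [316. 222.]
L [1.1 0.1] px of mark [476. 205.]
XL [0.1 2.9] px of mark [637. 187.]
```

View pics/n6s.png

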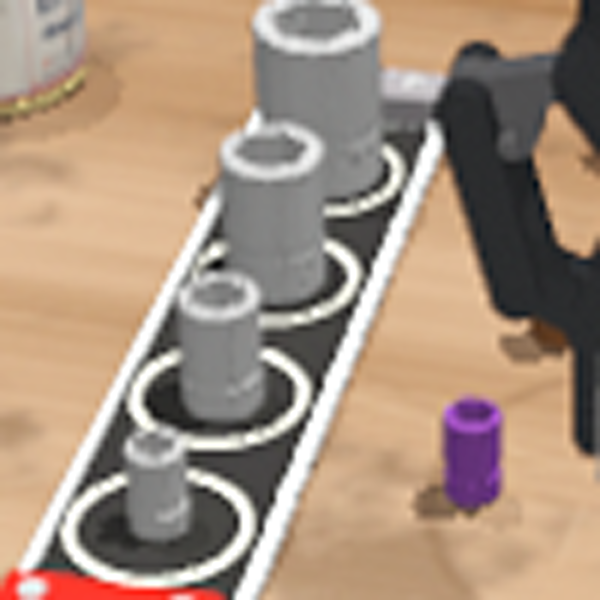

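```bash
python3 - <<'E'
from h import *
g=lambda p:((p[0]+.5)/6-.5+185,(p[1]+.5)/6-.5+155)
h=lambda p:((p[0]+.5)/3.7-.5+180,(p[1]+.5)/3.7-.5+160)
for k,r,m,z in zip('S M L XL'.split(),((157,446),(220,296),(273,151),(317,24)),((115,305),(153,226),(188,152),(217,88)),(.036,.046,.056,.066)):
    a=ray('side',g(r),z);b=ray('side',h(m),.006);print(k,((b-a)*1e3).round(1),'dot in n6s',((np.array(h(m))-[185,155]+.5)*6-.5).round(0))
E
```

```text
S [ 2.3 -0.9] dot in n6s [157. 525.]
M [ 3.4 -2.4] dot in n6s [218. 397.]
L [ 1.9 -1.9] dot in n6s [275. 277.]
XL [ 0.6 -1.5] dot in n6s [322. 173.]
```

Combining both views, S, L and XL are within about 1.8 mm. M is about 3.4 mm off, so I'll regrasp it and shift (+3, −1.6) mm.

```bash
sed -i "s/T={/T={'m':(.6385,.0480),'n':(.6415,.0464),/" to.py; python3 to.py m:0.13
python3 -m jog '[[[-0.1,-0.1,0.1,0,0],[-0.1,-0.2,0.2,0,0],[-0.1,-0.32,0.32,0,0],[-0.1,-0.44,0.44,0,0],[-0.1,-0.54,0.56,0,0],[-0.1,-0.64,0.68,0,0],[-0.1,-0.74,0.7,0,0],[-0.1,-0.74,0.7,0,0],[-0.1,-0.74,0.7,0,0],[-0.1,-0.74,0.7,0,0]]]'; python3 to.py m:0.07
```

```text
m units [-0.78   0.694  0.033] turn 0.0009 pos [0.4489 0.2273 0.1384] tilt [-0.  0. -1.] w 0.549 t 21.48 [ 0.4 -1.   0.4] q7 -0.22
time: 22.32
ee_pos: [0.6402, 0.0562, 0.1377]
eef_rot: [-0.0, 0.677, 0.736, -0.0]
ft_force: [-1.1, 0.3, 0.1]
width: 0.549
grasp_force: 0.0
m units [-0.032 -0.009  0.271] turn -0.0009 pos [0.6402 0.0562 0.1377] tilt [-0.  0. -1.] w 0.549 t 22.32 [-1.1  0.3  0.1] q7 0.15
```

```bash
python3 -m jog '[[[-0.1,-0.032,-0.009,0.1,0],[-0.1,-0.032,-0.009,0.27,0],[-0.1,-0.032,-0.009,0.27,0],[-0.1,-0.032,-0.009,0.27,0],[-0.1,-0.032,-0.009,0.27,0]]]'; python3 to.py m:0.016
```

```text
time: 22.73
ee_pos: [0.6389, 0.0495, 0.0719]
eef_rot: [0.0, 0.677, 0.736, 0.0]
ft_force: [0.7, 0.4, 0.8]
width: 0.552
grasp_force: 0.0
m units [-0.006 -0.002  0.223] turn 0.0002 pos [0.6389 0.0495 0.0719] tilt [ 0.001  0.    -1.   ] w 0.552 t 22.73 [0.7 0.4 0.8] q7 0.19
```

```bash
python3 -m jog '[[[-0.1,-0.006,-0.001,0.1,0],[-0.1,-0.006,-0.001,0.18,0],[-0.1,-0.006,-0.001,0.223,0],[-0.1,-0.006,-0.001,0.223,0],[1,-0.006,-0.001,0.223,0],[1,-0.006,-0.001,0.223,0],[1,-0.006,-0.001,0.223,0],[1,-0.006,-0.001,0.223,0],[1,-0.006,-0.001,0.223,0],[1,-0.006,-0.001,0.212,0],[1,-0.006,-0.001,0.212,0],[1,-0.006,-0.001,0.212,0]]]' 30; python3 to.py n:0.016
```

```text
time: 23.73
ee_pos: [0.6384, 0.0471, 0.018]
eef_rot: [0.0, 0.677, 0.736, 0.0]
ft_force: [-0.6, 0.7, -0.7]
width: 0.297
grasp_force: 29.6
n units [-0.004  0.012  0.008] turn -0.0003 pos [0.6384 0.0471 0.018 ] tilt [ 0.001  0.    -1.   ] w 0.297 t 23.73 [-0.6  0.7 -0.7] q7 0.21
```

```bash
python3 -m jog '[[[1,-0.007,0.012,0,0],[1,-0.007,0.012,0,0],[1,-0.007,0.012,0,0],[1,-0.007,0.012,0.008,0],[1,-0.007,0.012,0.009,0],[1,-0.007,0.012,0.009,0]]]'; python3 to.py n:0.016; python3 -m jog '[[[0.2,0,0,0,0],[0.2,0,0,0,0],[0.2,0,0,0,0],[0.2,0,0,-0.1,0],[0.1,0,0,-0.25,0],[0,0,0,-0.4,0],[0,0.1,-0.1,-0.5,0],[0,0.25,-0.25,-0.5,0],[0,0.4,-0.4,-0.5,0],[0,0.55,-0.6,-0.5,0],[0,0.7,-0.7,-0.5,0],[0,0.7,-0.7,-0.5,0]]]'; python3 - <<'E'
from h import *
im=ctrl.read_camera('top')[:,:,::-1].copy();cv2.imwrite('pics/f.png',im)
old=cv2.imread('pics/n6.png');new=cv2.resize(im[125:200,222:372],(800,400),interpolation=cv2.INTER_CUBIC)
f=lambda p:((p[0]+.5)*.1875-.5+222,(p[1]+.5)*.1875-.5+125)
for k,r,m,z,R in zip('S M L XL'.split(),((154,224),(313,205),(485,177),(666,149)),((.6359,.1171),(.6418,.0473),(.6476,-.0224),(.6535,-.0922)),(.036,.046,.056,.066),(22,32,42,54)):
    x,y=r;t=old[y-R:y+R,x-R:x+R]
    res=cv2.matchTemplate(new[y-R-20:y+R+20,x-R-20:x+R+20],t,cv2.TM_CCOEFF_NORMED);_,v,_,l=cv2.minMaxLoc(res)
    r=(x+l[0]-20,y+l[1]-20);print(k,r,round(v,2),((np.array(m)-ray('top',f(r),z))*1e3).round(1))
hsv=cv2.cvtColor(im,cv2.COLOR_BGR2HSV)
n,l,st,ce=cv2.connectedComponentsWithStats((hsv[...,1]<70).astype('u1'))
print('nut',[ce[i].round(1) for i in range(n) if abs(ce[i]-[293.4,231.5]).max()<10])
E
```

```text
time: 24.23
ee_pos: [0.6416, 0.0454, 0.0166]
eef_rot: [0.0, 0.677, 0.736, 0.0]
ft_force: [-4.4, -0.1, 14.4]
width: 0.289
grasp_force: 31.1
n units [ 0.004 -0.     0.002] turn -0.0004 pos [0.6416 0.0454 0.0166] tilt [ 0.001  0.    -1.   ] w 0.289 t 24.23 [-4.4 -0.1 14.4] q7 0.21
time: 25.23
ee_pos: [0.4547, 0.2023, 0.1403]
eef_rot: [-0.0, 0.677, 0.736, 0.0]
ft_force: [0.3, 1.6, 0.6]
width: 0.501
grasp_force: 0.0
S (154, 224) 1.0 [0.4 2. ]
M (317, 200) 0.81 [0.4 0.8]
L (485, 177) 1.0 [1.1 0.1]
XL (666, 149) 1.0 [0.1 2.9]
nut [array([293.4, 231.4])]
```

M now sits within 1 mm of its mark, the other sockets haven't moved, and the nut is where it was. Handing in.

```bash
python3 -c "
from plant import ctrl
print(ctrl.sign_off())"
```

```text
the job is handed in; nothing more can be done
None
```

The job is handed in: all four sockets stand hole-up in size order, smallest at the red end and largest at the grey, each measured within about 3 mm of its ring centre (XL is the loosest at 2.9 mm in the top view), and the nut has not moved.

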